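# Lock a rack module into its road-case bay with the cam

### The arm

A 6-joint arm with a two-finger parallel gripper is mounted at the origin on the work surface. World frame = base frame: x ahead of the robot, y to its left, z up, the work surface at z = 0. Lengths are in mm, angles in degrees, forces in N, time in s.
With the tool pointing down it reaches from about 350 to 850 mm from the base axis. Payload 8.1 kg.
Tool frame: the origin (TCP) lies at the very end of the fingers, on their centre line; the grasp point (between the pads) lies 19 mm behind it (r.grip_depth is the distance from the TCP to the grasp point, in mm); z points along the fingers, y is the direction in which the jaws open and shut (so a half turn about z gives the same grasp; the last joint's range is limited). The gripper opens to 85 mm and grips with 20 to 120 N. Pads are 22 mm wide; open, the fingers measure 114 mm over their backs; the gripper's body (76 mm by 85 mm) begins 54 mm behind the grasp point. The pads swing forward as they close: fully open they stand 13 mm farther back than shut.
Start: joints at [-76.112, 7.471, 85.268, -0, 87.261, -4.893], TCP at [193.197, -568.05, 231.292] pointing down, gripper open.
Joint ranges: [-169.43, 169.43], [-51.17, 129.36], [1.28, 143.12], [-76.62, 256.62], [0, 156.53], [-152.29, 152.29]. Speed limits (degrees/s): [136.94, 136.94, 159.86, 180, 180, 180].

### API

Orientations are given as [roll, pitch, yaw] about the fixed x, y, z axes, in that order (R = Rz(yaw) Ry(pitch) Rx(roll)).
In Python, from bench import status, viewer, hand_in, r gives the robot as it stands.
- The arm moves only by the shell command python3 -m crank 'ROWS' [OPENING] [FORCE]. ROWS is a JSON object of lists of equal length, an entry for each row: "slide": the shift along the tool's x, y, z in m, a list of three; "twist": the turn about the tool's z in rad. A call has 1 to 8 rows; each row shifts and turns the commanded pose from where the row before left it, along the tool's axes as they then stand; what a row does not reach is not made up. A row lasts 1/10 s, in which the tool goes at most 50 mm and 8.59 degrees, less where a joint would pass 70% of its speed; a pose out of reach is approached as far as the arm can. A call with a gripper value outside its range is refused whole. OPENING is the closure, from 0 (fully open) to 1 (shut), set as the call begins (- or left out, the last holds). The fingers move at their own pace and stop on an object; FORCE is the grip in N (left out, the last holds). Time passes only in rows, so rows that do not move let the fingers close. It gives the time, the measured TCP pose, the force and the opening at its end, in the units of the state.
- status.sense(): the state, without advancing time (a new reading comes with each control period).
- viewer.snapshot(name): name is "side" or "top" or "wrist"; returns a dict with "img" (384x512x3 uint8, red, green, blue), "fx", "fy", "cx", "cy" (pixels), "R" (3x3) and "t" (3): a world point X has camera coordinates R X + t; the wrist camera has in their place "hand_eye" (4x4, takes a point from camera to tool coordinates, whose origin is the TCP and whose axes are the flange's). Camera axes: x right, y down, z forward; pixel columns grow to the right and rows downward; lengths in mm; the calibration is good to about 2 mm. A picture is of the moment at which its call begins: read the wrist's pose just before it. There is no depth.
- hand_in(): hands the job in, once; it reports no verdict.
The state is a dict: "time": time; "joint_pos": joint angles; "qd": joint speeds; "joint_efforts": joint torques, N m; "tool_pos": TCP position; "tcp_rot": TCP orientation; "ft_force": force on the tool from outside, world axes, zero at the start; "wrist_torque": the same for the moment, N m; "finger_gap": finger opening in mm.
Only numpy, scipy, OpenCV 4.12 (cv2) and the standard library are available. Lean on these libraries where they do the work, as an engineer would, in place of code of your own. Each camera call takes 0.05 s, during which the arm holds its last target.

### The job

Slide the grey module along its bay until its upright bolt pin stands in the open mouth of the steel cam, then swing the cam's crank clockwise, about half a turn, so that the hook draws the module in tight against the two rubber pads. Stop as soon as the crank goes firmly tight: the module must stay clamped when you let go, but the pads must not be crushed. Leave the screwdriver, the jar and the effects pedal where they are.

Things in the scene. Friction and masses are not known exactly. Their poses are not given: they have to be found in the camera images.
- bay: Fixed low plywood tray, aluminium edges, 158 mm (own x) by 324 mm (own y -82 to +242), floor top 12 mm above the table. Origin on the table under the cam's axis, z up. The module lies on the own +y side and goes home along own -y, between two smooth aluminium rails (y 80 to 235 mm, tops 34 mm above the table) that leave it 1 mm play each side.
- seat: Black lock block under the cam, 100 by 132 mm, top 30 mm above the table, with two aluminium bulkhead posts (own x +-15 to +-45, y 61 to 68 mm, tops 58 mm above the table) facing the module; the module's tongue and pin pass between them. Origin and axes as bay. It carries the rubber pads and the plungers.
- pads (a point): Point midway between the faces of the two upright rubber pads (12 mm wide, at bay x +-21 mm), 36 mm above the table, as nominally built at bay y = 74 mm. The pads are really shimmed anything from 4 mm less to 4 mm more, which no reading tells. Once the module meets them they give as a stiff spring, 14 N per mm.
- plungers (a point): Nominal point midway between the tips of the two steel sprung plungers, 10 mm across, at bay x +-37 mm: bay y = 80 mm, 47 mm above the table; always 6 mm farther out than the pads, shimmed with them. They move as one and push back with 4.5 N at first touch, 6 N when the module meets the pads. Let go, they push the module back out to about where it first touched.
- module: Loose grey metal box, 84 (x) by 80 (y) by 46 mm high, about 0.6 kg, on the tray floor; origin at the centre of its underside, axes as the bay's. Front face at own y = -40 mm; from it a flat steel tongue (20 to 26 mm above the underside) runs forward and carries the bolt pin. A black handle fin stands on top. It starts 20 to 63 mm back from the pads.
- handle (a point): Top centre of the module's handle fin: 40 mm (x) by 14 mm (y), 38 mm high, in the middle of the module's top; its top is 84 mm above the module's underside, 96 mm above the table.
- bolt_pin (a point): Top centre of the upright steel bolt pin: 10 mm in diameter, 22 mm tall, 82 mm ahead (own -y) of the module's origin, top 58 mm above the table. With the module touching the pads it is at bay y = 32 mm, touching the free plungers at 38 mm (both +-4 mm with the shims). The cam's mouth catches it at bay y = 46 mm or less.
- cam_axis (a point): A point on the cam's vertical axis, 90 mm above the table. The cam is a steel disc with an open spiral slot (a hook), 40 to 55 mm above the table, up to 63 mm from the axis at its tip, with a crank arm above it. It is self-locking: it stays where it is left.
- crank_post (a point): Top centre of the black upright round post on the cam's crank: 16 mm in diameter, 40 mm tall, 62 mm from the cam axis, foot 66 mm and top 106 mm above the table. Felt at the post, turning takes about 4 N when empty, 4 to 7 N against the plungers, then 2 to 4 N more per 0.1 rad once the pads are met: 11 to 14 N is firmly tight, 17 N too much.
- cam (a joint): Cam angle, rad, growing clockwise seen from above, range 0 to 3.8. At 0 the crank points along bay +x and the mouth faces the module; the crank swings through bay -y to -x. The hook's tip passes the pin at about 0.6 and draws it 14 mm per rad up to 1.1 rad, then 7.5 mm per rad. The pads are met at about 1.9 to 3.1 rad, depending on the shims.
- screwdriver: Black-handled screwdriver lying on the table beside the tray; bystander.
- jar: Glass jar with a steel cap, 60 mm in diameter, 75 mm high, on the table beyond the tray; bystander.
- pedal: Small aluminium effects pedal, 75 by 120 by 34 mm with three black knobs, on the table to the robot's left of the tray; bystander.
There are look-alikes about, which are no part of the job. Leave any green, pink or purple look-alike of the module alone.

How it is judged (in metres and radians):
On the way, in this order (a step that is already met when the one before it is completed fails the run):
1. the module is pushed in until its bolt pin stands in the cam's mouth (pin axis within 46 mm of the cam axis along the bay), the cam not yet turned onto it (below 0.7 rad) (y of bolt_pin in the frame of bay below 0.046 m and value of joint cam below 0.7 rad), for 0.2 s.
2. the hook is round the pin: the cam turned past 1.5 rad with the pin inside it (y of bolt_pin in the frame of bay below 0.046 m and value of joint cam above 1.5 rad), for 0.1 s.
At the end, for the whole second after the job is handed in: The cam stands past 1.7 rad with the pin in its hook (pin axis within 39 mm of the cam axis along the bay), and the module is clamped against the lock block's pads and plungers with between 12 and 42 N, at rest, the robot clear (contact force between module and seat between 12 and 42 N and value of joint cam above 1.7 rad and y of bolt_pin in the frame of bay below 0.039 m and linear speed of module below 0.01 m/s); the robot touches nothing.
It fails at once if the pads are crushed: more than 42 N between module and lock block (contact force between module and seat above 42 N).
It fails at once if a bystander (screwdriver, jar or pedal) is moved more than 20 mm (distance of any of screwdriver, jar, pedal from where it was at the start of the episode above 0.02 m).
It also fails if it takes over 72 s, if anything falls off the work surface, if the arm or the gripper's body presses on something with over 40 N, if the wrist force passes 120 N, or if a joint passes its speed limit or range.

## Working session

There is one attempt and no reset: what is moved stays moved. The work goes in short steps, Python scripts to look and compute and a shell command to move; the robot and the scene stay as the last step left them, time stands still between calls to the robot, and variables do not carry over. Pictures are saved under pics/ and viewed, and the job is handed in when it is done.

```bash
ls; mkdir -p pics
python3 - <<'E'
from bench import status, viewer, r
import cv2
s=status.sense(); print(s)
print(r.grip_depth)
for n in("side","top"):
    v=viewer.snapshot(n); cv2.imwrite(f"pics/{n}0.png",v["img"][:,:,::-1])
    import pickle; pickle.dump(v,open(f"{n}0.pkl","wb"))
    print({k:v[k] for k in v if k!="img"})
E
```

```text
pics
{'time': 0.0, 'joint_pos': array([-7.61132240e+01,  7.51446736e+00,  8.53295436e+01, -1.65687610e-03,
        8.72633172e+01, -4.89332408e+00]), 'qd': array([-0.06615487,  0.02266985,  0.04861045,  0.0181475 , -0.04484903,
        0.02083133]), 'joint_efforts': array([ 2.22106049e-03, -5.69389665e+01, -5.00559390e+01,  2.57920246e-04,
        1.44811827e-02, -3.36659093e-05]), 'tool_pos': array([ 193.03525572, -567.50613942,  230.24859966]), 'tcp_rot': array([-1.79892922e+02, -7.50637492e-03,  1.87801737e+01]), 'ft_force': array([-0.31807905, -0.16221799,  0.59040816]), 'wrist_torque': array([ 0.02864265, -0.00970358,  0.02067786]), 'finger_gap': 85.87603583104077}
18.700000000000003
{'fx': 397.7698372696269, 'fy': 397.7698372696269, 'cx': 254.88068424947105, 'cy': 186.81751344312713, 'R': array([[-9.97618301e-01, -6.89710300e-02,  8.50595623e-04],
       [-5.16676712e-02,  7.39053796e-01, -6.71662072e-01],
       [ 4.56965890e-02, -6.70106323e-01, -7.40857164e-01]]), 't': array([ 582.87465079,  104.35760467, 1225.56839649])}
{'fx': 412.03307472072396, 'fy': 412.03307472072396, 'cx': 262.9300523599251, 'cy': 192.96610632599257, 'R': array([[ 0.00690209, -0.99984687, -0.01608104],
       [-0.98110762, -0.00366173, -0.1934281 ],
       [ 0.19333959,  0.01711229, -0.98098266]]), 't': array([  23.18063709,  604.89550213, 1245.89059397])}
```

View pics/side0.png

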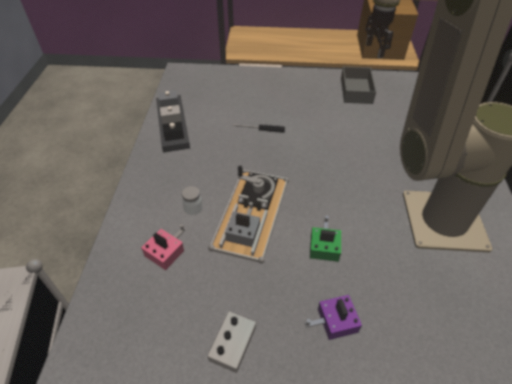

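View pics/top0.png

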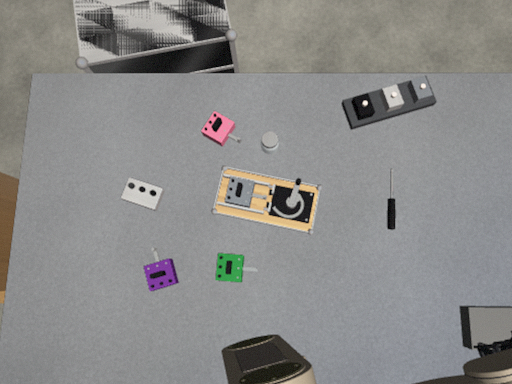

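Run:
```python
import pickle,cv2
v=pickle.load(open("top0.pkl","rb"));im=v["img"][155:245,200:330,::-1]
cv2.imwrite("pics/topz.png",cv2.resize(im,None,fx=6,fy=6,interpolation=cv2.INTER_CUBIC))
v=pickle.load(open("side0.pkl","rb"));im=v["img"][155:265,205:300,::-1]
cv2.imwrite("pics/sidez.png",cv2.resize(im,None,fx=5,fy=5,interpolation=cv2.INTER_CUBIC))
```

```text
(no output)
```

View pics/topz.png

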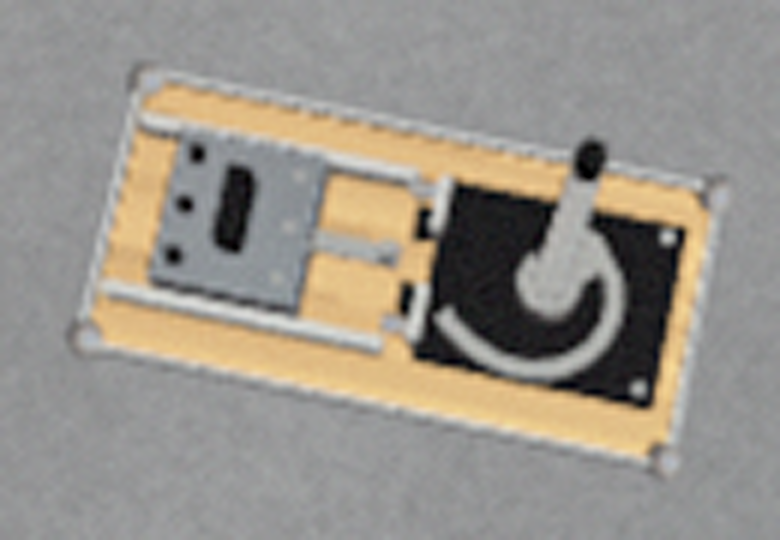

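View pics/sidez.png

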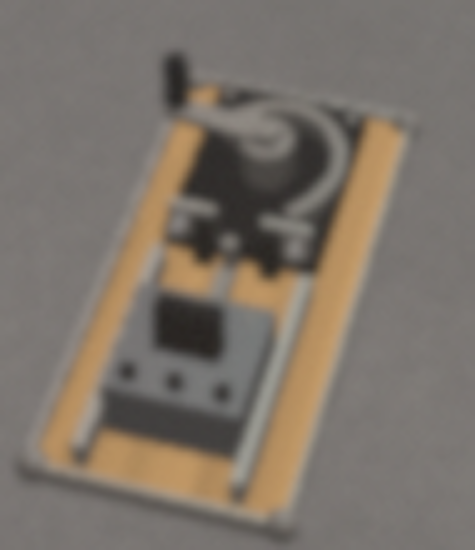

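```bash
cat > h.py <<'E'
import numpy as np,pickle,cv2
from scipy.optimize import least_squares
T=pickle.load(open("top0.pkl","rb"));S=pickle.load(open("side0.pkl","rb"))
def proj(c,X):
    p=np.atleast_2d(X)@c["R"].T+c["t"];return np.c_[c["fx"]*p[:,0]/p[:,2]+c["cx"],c["fy"]*p[:,1]/p[:,2]+c["cy"]]
def tri(a,b,ca=T,cb=S):
    return least_squares(lambda X:np.r_[proj(ca,X)[0]-a,proj(cb,X)[0]-b],[500,100,50])
E
python3 - <<'E'
from h import *
tz=lambda X,Y:np.array([200+(X+.5)/6-.5,155+(Y+.5)/6-.5]); sz=lambda X,Y:np.array([205+(X+.5)/5-.5,155+(Y+.5)/5-.5])
for n,a,b in [("handle",tz(238,172+22),sz(190,300)),("post",tz(592,152),sz(176,60)),("c1",tz(712,190),sz(185,85)),("c2",tz(665,460),sz(413,120)),("c3",tz(88,335),sz(285,525)),("c4",tz(148,75),sz(27,465)),("pin",tz(392,250),sz(229,240))]:
    s=tri(a,b);print(n,s.x.round(1),s.cost.round(2))
# fit tray corners
cor=np.array([[79,-82,13],[-79,-82,13],[-79,242,13],[79,242,13]])
def f(p,both=False):
    c,s=np.cos(p[2]),np.sin(p[2]);R=np.array([[c,-s,0],[s,c,0],[0,0,1]])
    W=cor@R.T+[p[0],p[1],0]
    return np.r_[(proj(T,W)-[tz(712,190),tz(665,460),tz(88,335),tz(148,75)]).ravel(),(proj(S,W)-[sz(185,85),sz(413,120),sz(285,525),sz(27,465)])[1:].ravel()]
s=least_squares(f,[520,0,0]);print(s.x[:2],np.degrees(s.x[2]),s.fun.round(1))
E
```

```text
handle [613.3  98.8 101.9] 0.29
post [636.4 -82.3 108.7] 0.01
c1 [ 638.7 -154.7   12.2] 0.2
c2 [ 487.  -125.4   20.9] 0.14
c3 [553.7 185.7  13.5] 0.2
c4 [702.1 156.5  13.2] 0.07
pin [595.3  19.9  60.4] 0.16
[579.52971914 -64.43533589] -11.56029665690497 [ 1.9 -1.   0.8  1.  -0.9  1.4 -0.  -1.2 -0.1  0.8  0.6  0.9 -0.9  0.1]
```

The target is the grey module in the plywood tray at top (239,191). The look-alikes are pink (219,127), green (230,267) and purple (160,273), plus the grey/black block group at (390,100). The crops confirm the choice: it's the only one on rails, facing the cam, with its fin at crop (237,205). The crank post is at crop (592,157), so the cam is near 0.

I'll move over there and use the wrist camera on the way.

```bash
python3 -m crank '{"slide":[[0.038,-0.0325,0],[0.038,-0.0325,0],[0.038,-0.0325,0],[0.038,-0.0325,0],[0.038,-0.0325,0],[0.038,-0.0325,0],[0.038,-0.0325,0],[0.038,-0.0325,0]],"twist":[0,0,0,0,0,0,0,0]}' 1 20
python3 -m crank '{"slide":[[0.038,-0.0325,0],[0.038,-0.0325,0],[0.038,-0.0325,0],[0,0,0],[0,0,0]],"twist":[0,0,0,0,0]}'
python3 - <<'E'
from bench import status, viewer
import cv2,pickle
s=status.sense();v=viewer.snapshot("wrist");pickle.dump((s,v),open("w1.pkl","wb"))
cv2.imwrite("pics/w1.png",v["img"][:,:,::-1]);print(s["tool_pos"],s["tcp_rot"],s["time"],v["hand_eye"],v["fx"],v["cx"],v["cy"])
E
```

```text
time: 0.9
tool_pos: [397.7, -222.1, 231.1]
tcp_rot: [-180.0, -0.0, 18.8]
ft_force: [1.0, -0.5, -0.1]
finger_gap: -0.1
time: 1.4
tool_pos: [473.9, -93.7, 230.8]
tcp_rot: [-180.0, 0.1, 19.0]
ft_force: [0.3, -0.9, -0.7]
finger_gap: -0.0
[473.87490846 -93.73380212 230.79469377] [-1.79978368e+02  6.12846114e-02  1.89762737e+01] 1.4 [[ 5.96507761e-04 -9.59827249e-01 -2.80590978e-01  7.11323896e+01]
 [ 9.99999659e-01  4.12250323e-04  7.15698225e-04  7.99974796e-01]
 [-5.71272937e-04 -2.80591309e-01  9.59827167e-01 -1.41585974e+02]
 [ 0.00000000e+00  0.00000000e+00  0.00000000e+00  1.00000000e+00]] 324.7995743910035 257.9628209078961 193.282270877433
```

View pics/w1.png

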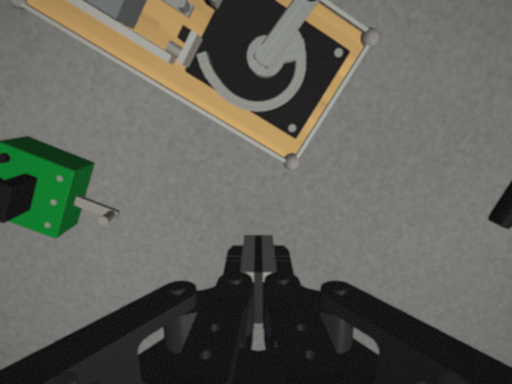

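```bash
python3 -m crank '{"slide":[[0.005,-0.045,0],[0.005,-0.045,0],[0,0,0],[0,0,0]],"twist":[0,0,0,0]}'
python3 - <<'E'
from bench import status, viewer
import cv2,pickle
s=status.sense();v=viewer.snapshot("wrist");pickle.dump((s,v),open("w2.pkl","wb"))
cv2.imwrite("pics/w2.png",cv2.resize(v["img"][:,:,::-1],None,fx=1.5,fy=1.5));print(s["tool_pos"],s["tcp_rot"],s["time"])
E
```

```text
time: 1.85
tool_pos: [454.0, -7.3, 231.3]
tcp_rot: [180.0, -0.0, 18.8]
ft_force: [0.0, 0.3, 1.0]
finger_gap: -0.1
[453.97878818  -7.34355421 231.33416997] [ 1.79961064e+02 -1.37858312e-03  1.87784539e+01] 1.85
```

View pics/w2.png

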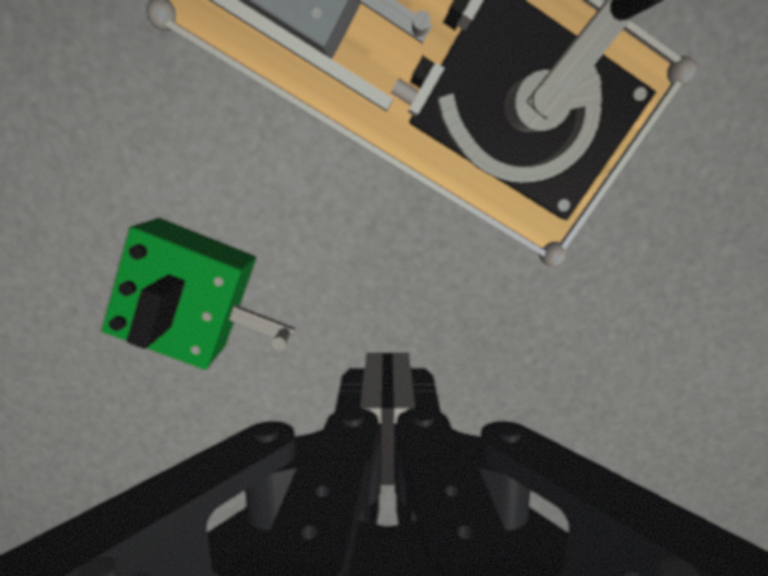

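```bash
cat >> h.py <<'E'
from scipy.spatial.transform import Rotation as Ro
def wc(f):
    s,v=pickle.load(open(f,"rb"));M=np.eye(4);M[:3,:3]=Ro.from_euler("xyz",s["tcp_rot"],degrees=True).as_matrix();M[:3,3]=s["tool_pos"]
    E=np.linalg.inv(M@v["hand_eye"]);return dict(v,R=E[:3,:3],t=E[:3,3])
E
python3 - <<'E'
from h import *
A=wc("w1.pkl");B=wc("w2.pkl")
w=lambda x,y:np.array([x,y])/1.5
for n,a,b in [("c2",(292,160),w(554,254)),("c1",(370,37),w(683,70)),("screw1",(338,53),w(640,94)),("screw2",(292,127),w(564,204)),("hub",(267,54),w(540,102)),("c3",(22,3),w(162,13))]:
    s=tri(a,b,A,B);print(n,s.x.round(1),s.cost.round(2))
tz=lambda X,Y:np.array([200+(X+.5)/6-.5,155+(Y+.5)/6-.5]); sz=lambda X,Y:np.array([205+(X+.5)/5-.5,155+(Y+.5)/5-.5])
cor=np.array([[79,-82,13],[-79,-82,13],[-79,242,13],[79,242,13]])
def f(p):
    c,s=np.cos(p[2]),np.sin(p[2]);R=np.array([[c,-s,0],[s,c,0],[0,0,1]]);k=p[3]
    W=(cor*[1,1,1]-[0,80,0])*[k,k,1]+[0,80,0];W=W@R.T+[p[0],p[1],0]
    return np.r_[(proj(T,W)-[tz(712,190),tz(665,460),tz(88,335),tz(148,75)]).ravel(),(proj(S,W)-[sz(185,85),sz(413,120),sz(285,525),sz(27,465)])[1:].ravel(),
     .6*(proj(A,W[:3])-[[370,37],[292,160],[22,3]]).ravel(),.6*(proj(B,W[:3])-[w(683,70),w(554,254),w(162,13)]).ravel()]
s=least_squares(f,[520,0,0,1]);print(s.x,np.degrees(s.x[2]),s.fun.round(1))
E
```

```text
c2 [ 490.2 -129.4   12.7] 0.54
c1 [ 633.6 -158.4   16. ] 0.0
screw1 [ 606.5 -131.1   32.1] 0.03
screw2 [ 525.8 -114.    31.7] 0.01
hub [579.8 -66.9  47.4] 2.78
c3 [553.9 192.4  -8.9] 7.24
[ 5.78168217e+02 -6.73266635e+01 -2.07564064e-01  9.72043298e-01] -11.892544870700673 [ 1.4 -0.1  0.3  0.6  1.4  1.   2.2 -0.3 -0.5  1.1  0.3 -1.5  0.5 -2.
  0.6 -1.9 -1.7  1.6 -2.2 -1.6  0.3 -1.9 -1.6  0.8  0.6  1.9]
```

```bash
python3 -m crank '{"slide":[[0.0368,-0.0182,0],[0.0368,-0.0182,0],[0.0368,-0.0182,0],[0.0368,-0.0182,0],[0.0368,-0.0182,0],[0.0368,-0.0182,0]],"twist":[0,0,0,0,0,0]}'
python3 -m crank '{"slide":[[0,0,0],[0,0,0],[0,0,0],[0,0,0],[0,0,0],[0,0,0],[0,0,0],[0,0,0]],"twist":[-0.145,-0.145,-0.145,-0.145,-0.145,-0.145,-0.145,-0.145]}'
python3 -m crank '{"slide":[[0,0,0],[0,0,0],[0,0,0],[0,0,0],[0,0,0],[0,0,0],[0,0,0],[0,0,0]],"twist":[-0.145,-0.145,-0.145,-0.145,-0.145,-0.145,-0.145,-0.145]}'
python3 -m crank '{"slide":[[0,0,0],[0,0,0],[0,0,0]],"twist":[-0.143,-0.143,0]}'
python3 - <<'E'
from bench import status, viewer
import cv2,pickle
s=status.sense();v=viewer.snapshot("wrist");pickle.dump((s,v),open("w3.pkl","wb"))
cv2.imwrite("pics/w3.png",cv2.resize(v["img"][:,:,::-1],None,fx=1.5,fy=1.5));print(s["tool_pos"],s["tcp_rot"],s["time"],s["joint_pos"])
v=viewer.snapshot("side");cv2.imwrite("pics/s1.png",cv2.resize(v["img"][60:320,100:440,::-1],None,fx=2.3,fy=2.3))
E
```

```text
time: 2.5
tool_pos: [630.2, 166.4, 230.7]
tcp_rot: [180.0, 0.0, 18.6]
ft_force: [-0.3, -0.8, -0.0]
finger_gap: 0.2
time: 3.3
tool_pos: [629.1, 165.0, 230.8]
tcp_rot: [-180.0, 0.0, 85.4]
ft_force: [0.6, -0.5, -0.7]
finger_gap: 0.2
time: 4.1
tool_pos: [629.1, 165.0, 230.8]
tcp_rot: [-180.0, -0.0, 151.9]
ft_force: [-0.0, 0.3, -0.3]
finger_gap: 0.0
time: 4.4
tool_pos: [629.0, 165.3, 230.8]
tcp_rot: [-180.0, -0.0, 168.1]
ft_force: [0.6, -0.2, 1.0]
finger_gap: -0.2
[628.9738949  165.28472634 230.78990717] [-1.79961550e+02 -2.19799910e-02  1.68059484e+02] 4.4 [ 1.02233978e+01  1.52841183e+01  7.64746171e+01 -2.73295757e-02
  8.82761263e+01 -6.78352628e+01]
```

View pics/w3.png

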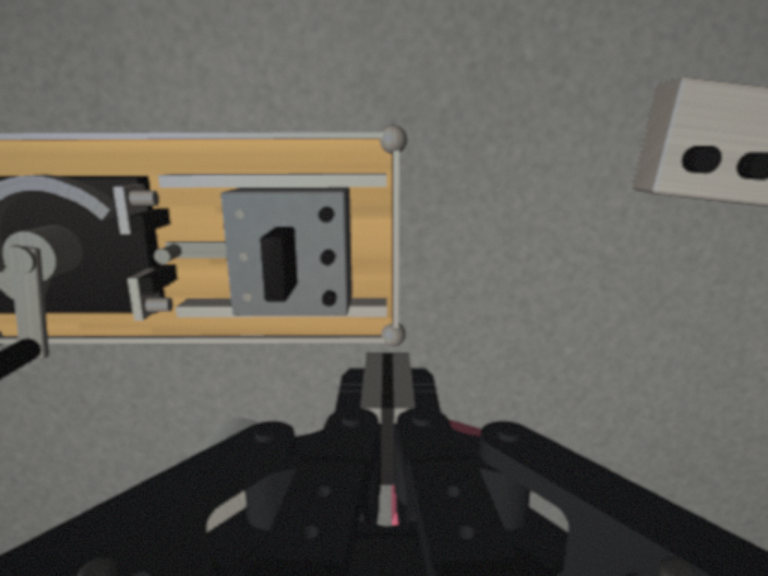

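View pics/s1.png

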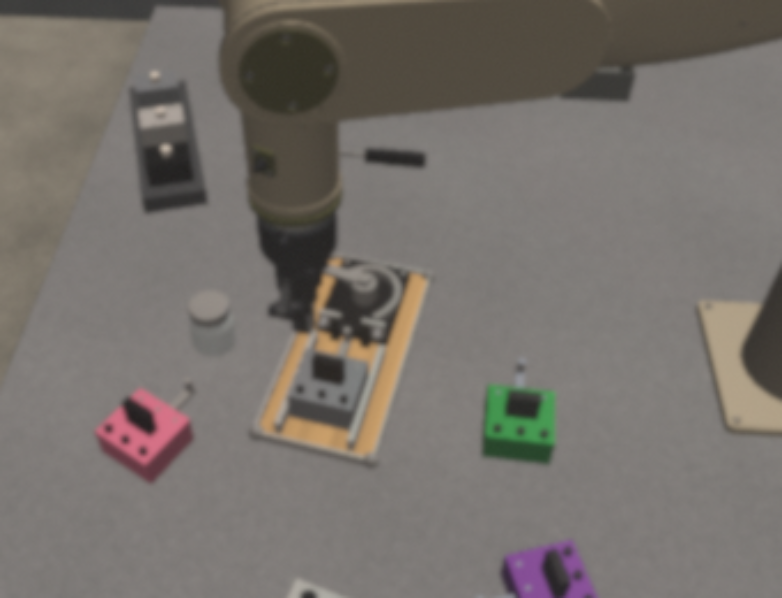

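```bash
cat >> h.py <<'E'
O=np.array([578,-67.5]);YAW=np.radians(-11.9)
def bay(X):
    d=np.array(X)[:2]-O;c,s=np.cos(YAW),np.sin(YAW);return np.array([c*d[0]+s*d[1],-s*d[0]+c*d[1]])
def onz(c,uv,z):
    d=c["R"].T@np.array([(uv[0]-c["cx"])/c["fx"],(uv[1]-c["cy"])/c["fy"],1]);C=-c["R"].T@c["t"];return C+d*(z-C[2])/d[2]
E
python3 - <<'E'
from h import *
C=wc("w3.pkl");w=lambda x,y:(np.array([x,y])+.5)/1.5-.5
print("tcp",bay([629,165.3]))
for n,p,z in [("backL",w(349,189),58),("backR",w(352,315),58),("frL",w(223,192),58),("frR",w(232,315),58),("handle top a",w(263,232),96),("handle top b",w(271,300),96),("handle b",w(294,228),96),("handle r",w(296,292),96),("pin",w(163,257),58),("c4",w(393,334),14),("c3",w(393,139),14),("railtop",w(386,180),34),("hub",w(20,260),66)]:
    X=onz(C,p,z);print(n,X.round(1),bay(X).round(1))
E
```

```text
tcp [  1.89962388 238.31330519]
backL [578.9 150.1  58. ] [-44.  213.1]
backR [661.6 132.8  58. ] [ 40.5 213.3]
frL [564.2  71.3  58. ] [-42.1 133. ]
frR [644.7  52.6  58. ] [ 40.5 131.3]
handle top a [589.9 100.   96. ] [-22.9 166.4]
handle top b [630.1  93.4  96. ] [ 17.8 168.2]
handle b [591.3 118.   96. ] [-25.2 184.2]
handle r [628.4 109.3  96. ] [ 12.8 183.4]
pin [596.5  20.   58. ] [ 0.1 89.4]
c4 [698.  154.3  14. ] [ 71.7 241.8]
c3 [554.4 184.1  14. ] [-75.  241.4]
railtop [579.7 173.8  34. ] [-48.1 236.5]
hub [578.4 -66.8  66. ] [0.3 0.8]
```

```bash
python3 -m crank '{"slide":[[0.002,0,0.045],[0,0,0.045],[0,0,0.045],[0,0,0.04],[0,0,0.018],[0,0,0]],"twist":[0,0,0,0,0,0]}'
python3 -m crank '{"slide":[[0,-0.003,0],[0,-0.004,0],[0,-0.005,0],[0,-0.005,0]],"twist":[0,0,0,0]}'
```

```text
time: 5.1
tool_pos: [623.7, 167.3, 34.7]
tcp_rot: [-179.9, -0.3, 167.9]
ft_force: [-0.3, 0.1, -0.2]
finger_gap: -0.2
time: 5.5
tool_pos: [624.0, 151.5, 40.4]
tcp_rot: [179.9, 0.2, 168.1]
ft_force: [0.3, 2.1, 2.2]
finger_gap: 0.4
```

```bash
python3 -m crank '{"slide":[[0,-0.004,0],[0,-0.004,0],[0,-0.004,0],[0,-0.004,0],[0,-0.004,0],[0,-0.004,0],[0,-0.004,0],[0,-0.004,0]],"twist":[0,0,0,0,0,0,0,0]}'
python3 - <<'E'
from bench import status, viewer
from h import *
s=status.sense();v=viewer.snapshot("wrist");pickle.dump((s,v),open("w4.pkl","wb"))
cv2.imwrite("pics/w4.png",cv2.resize(v["img"][:,:,::-1],None,fx=1.5,fy=1.5));print(bay(s["tool_pos"]),s["ft_force"])
v=viewer.snapshot("top");cv2.imwrite("pics/t1.png",cv2.resize(v["img"][130:260,190:340,::-1],None,fx=4,fy=4))
E
```

```text
time: 6.3
tool_pos: [616.0, 120.0, 38.3]
tcp_rot: [180.0, -0.0, 168.1]
ft_force: [0.2, 3.4, 3.1]
finger_gap: -0.2
[ -1.44107623 191.35158067] [0.17404127 3.35723087 3.12915493]
```

View pics/w4.png

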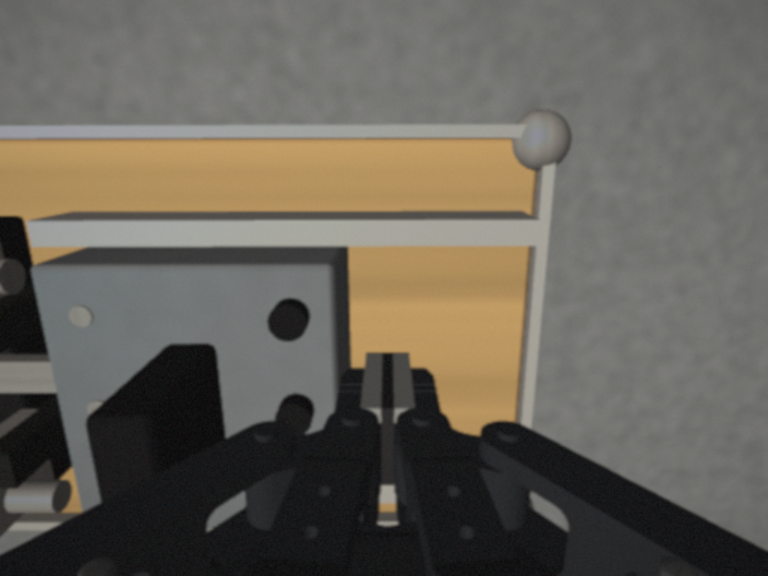

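View pics/t1.png

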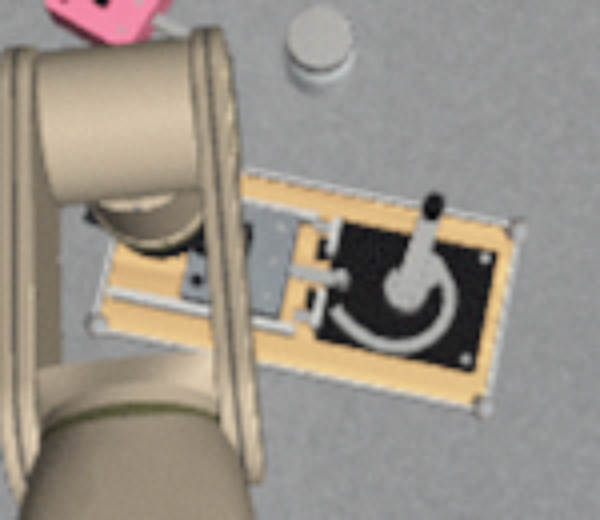

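```bash
python3 - <<'E'
from h import *
C=wc("w4.pkl");w=lambda x,y:(np.array([x,y])+.5)/1.5-.5
for n,p,z in [("backL",w(335,262),58),("back m",w(340,370),58),("c3",w(541,139),14),("frL",w(35,268),58)]:
    X=onz(C,p,z);print(n,X.round(1),bay(X).round(1))
E
python3 -m crank '{"slide":[[0,-0.002,0],[0,-0.002,0],[0,-0.002,0],[0,-0.002,0]],"twist":[0,0,0,0]}'
python3 -m crank '{"slide":[[0,-0.001,0],[0,-0.001,0]],"twist":[0,0]}'
```

```text
backL [571. 115.  58.] [-44.5 177.1]
back m [600.8 109.2  58. ] [-14.1 177.6]
c3 [553.9 183.3  14. ] [-75.3 240.5]
frL [556.7  39.1  58. ] [-42.8  99.9]
time: 6.8
tool_pos: [614.2, 112.4, 38.0]
tcp_rot: [-180.0, -0.0, 168.1]
ft_force: [0.2, 3.8, 0.7]
finger_gap: 0.1
time: 7.0
tool_pos: [613.8, 110.3, 38.0]
tcp_rot: [-180.0, -0.0, 168.1]
ft_force: [1.3, 3.5, -0.7]
finger_gap: 0.2
```

```bash
for i in 1 2 ; do python3 -m crank '{"slide":[[0,-0.001,0],[0,-0.001,0]],"twist":[0,0]}' | grep -v -e rot -e gap; done
```

```text
time: 7.2
tool_pos: [613.4, 108.4, 38.0]
ft_force: [0.6, 2.3, -1.1]
time: 7.4
tool_pos: [613.1, 107.2, 38.2]
ft_force: [0.6, 6.2, -1.8]
```

```bash
python3 -m crank '{"slide":[[0,0,0]],"twist":[0]}' | grep -v -e rot -e gap;  python3 -m crank '{"slide":[[0,-0.001,0],[0,0,0]],"twist":[0,0]}' | grep -v -e rot -e gap
python3 - <<'E'
from bench import status, viewer
from h import *
s=status.sense();v=viewer.snapshot("wrist");pickle.dump((s,v),open("w5.pkl","wb"))
cv2.imwrite("pics/w5.png",cv2.resize(v["img"][:,:,::-1],None,fx=1.5,fy=1.5));print(bay(s["tool_pos"]),s["ft_force"])
E
```

```text
time: 7.5
tool_pos: [613.1, 107.1, 38.2]
ft_force: [1.0, 4.8, -2.2]
time: 7.7
tool_pos: [612.9, 106.3, 38.2]
ft_force: [1.2, 5.9, -1.6]
[ -1.64428432 177.26060388] [ 1.17371929  5.9240398  -1.55276019]
```

View pics/w5.png

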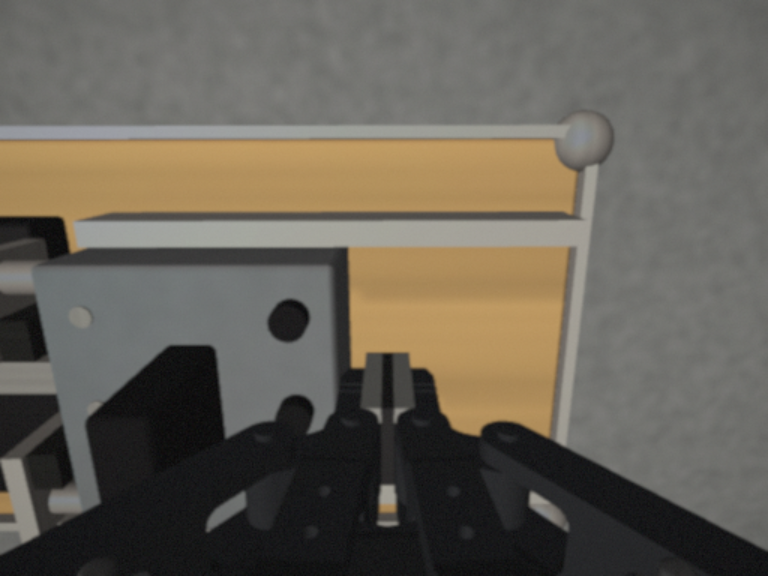

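```bash
python3 -m crank '{"slide":[[0,-0.001,0],[0,-0.001,0],[0,0,0],[0,0,0]],"twist":[0,0,0,0]}' | grep -v -e rot -e gap
```

```text
time: 8.15
tool_pos: [612.6, 104.4, 38.3]
ft_force: [1.4, 5.8, -1.7]
```

```bash
python3 -m crank '{"slide":[[0,0.010,0],[0,0.010,0],[0,0,-0.04],[0,0,-0.045],[0,0,-0.045],[-0.020,-0.045,-0.012],[-0.020,-0.045,0],[-0.020,-0.045,0]],"twist":[0,0,0,0,0,0,0,0]}' 0.7
python3 -m crank '{"slide":[[-0.002,-0.040,0],[0,-0.020,0],[0,0,0]],"twist":[0,0,0]}'
python3 - <<'E'
from bench import status, viewer
from h import *
s=status.sense();v=viewer.snapshot("wrist");pickle.dump((s,v),open("w6.pkl","wb"))
cv2.imwrite("pics/w6.png",cv2.resize(v["img"][:,:,::-1],None,fx=1.5,fy=1.5));print(bay(s["tool_pos"]),s["ft_force"])
E
```

```text
time: 8.95
tool_pos: [648.6, -21.4, 181.9]
tcp_rot: [-180.0, 0.2, 168.2]
ft_force: [0.2, 0.4, 0.1]
finger_gap: 25.7
time: 9.25
tool_pos: [636.8, -82.8, 180.2]
tcp_rot: [-179.9, -0.0, 167.9]
ft_force: [-0.2, -0.1, -0.1]
finger_gap: 25.6
[60.65188788 -2.8391847 ] [-0.1624329  -0.07983366 -0.11680115]
```

View pics/w6.png

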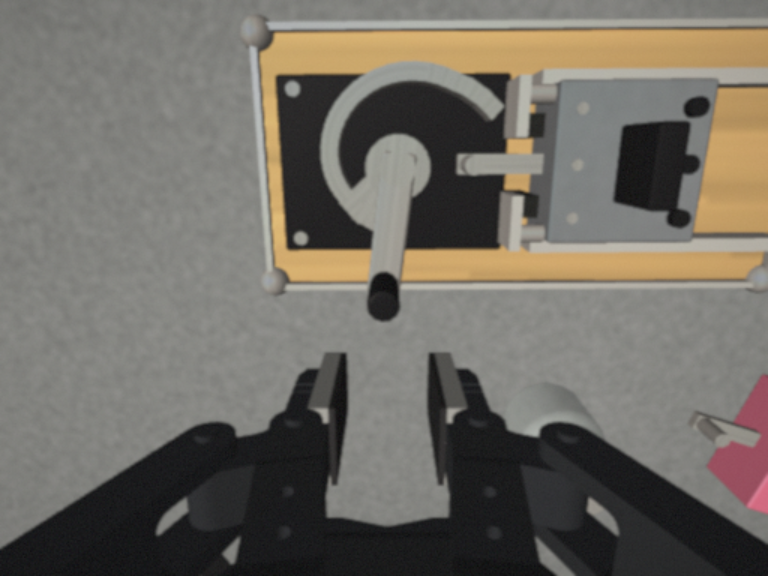

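Run:
```python
from h import *
C=wc("w6.pkl");w=lambda x,y:(np.array([x,y])+.5)/1.5-.5
for n,p,z in [("post",w(384,305),106),("postfoot",w(384,287),66),("hub",w(397,163),66),("hub70",w(397,163),70),("pin",w(468,164),58),("jar near",w(542,392),75),("jar left",w(512,410),75),("c1",w(274,281),14),("c2",w(256,32),14),("tip",w(495,113),55)]:
    X=onz(C,p,z);print(n,X.round(1),bay(X).round(1))
# jar from top/side
s=tri(np.array([270,139.]),np.array([192,192.]));print(s.x,s.cost,bay(s.x))
```

```text
post [635.6 -85.  106. ] [59.9 -5.3]
postfoot [638.2 -85.9  66. ] [62.7 -5.6]
hub [575.5 -65.6  66. ] [-2.9  1.3]
hub70 [575.3 -65.7  70. ] [-3.   1.3]
pin [584.  -29.2  58. ] [-2.  38.7]
jar near [714.2 -11.4  75. ] [121.7  83. ]
jar left [722.  -29.5  75. ] [133.1  66.9]
c1 [ 633.6 -159.1   14. ] [ 73.3 -78.1]
c2 [ 489.6 -128.9   14. ] [-73.8 -78.3]
tip [562. -11.  55.] [-27.3  52. ]
[775.49867836   4.75740278  78.36211398] 0.246573162709442 [178.35445244 111.42957195]
```

```bash
python3 -m crank '{"slide":[[0,-0.002,0],[0,0,0.035],[0,0,0.035],[0,0,0.02],[0,0,0.016],[0,0,0]],"twist":[0.08,0,0,0,0,0]}'
python3 - <<'E'
from bench import status, viewer
from h import *
s=status.sense();v=viewer.snapshot("wrist");pickle.dump((s,v),open("w7.pkl","wb"))
cv2.imwrite("pics/w7.png",v["img"][:,:,::-1]);print(s["tool_pos"],bay(s["tool_pos"]),s["ft_force"])
E
```

```text
time: 9.9
tool_pos: [635.1, -80.0, 71.3]
tcp_rot: [-180.0, -0.3, 163.6]
ft_force: [-1.6, -1.0, -0.2]
finger_gap: 25.8
[635.05214197 -80.04082102  71.28829292] [58.41200332 -0.50691559] [-1.64901112 -1.02006905 -0.16044603]
```

View pics/w7.png

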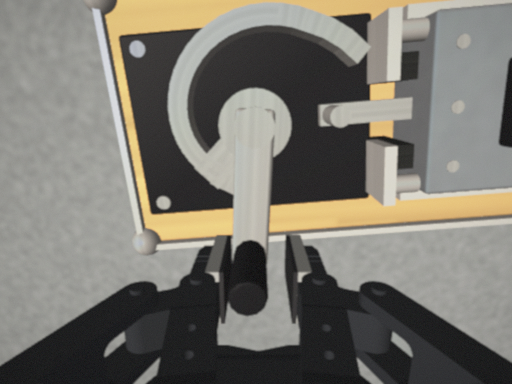

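```bash
python3 -m crank '{"slide":[[0,-0.002,0],[0,0,0],[0,0,0]],"twist":[0,0,0]}' 0.76
python3 -m crank '{"slide":[[0,-0.003,0],[0,-0.003,0],[0,0,0],[0,0,0]],"twist":[0,0,0,0]}'
```

```text
time: 10.25
tool_pos: [637.2, -83.8, 75.8]
tcp_rot: [180.0, 0.2, 163.5]
ft_force: [-0.0, -1.8, 0.1]
finger_gap: 20.6
time: 10.65
tool_pos: [634.7, -89.4, 74.6]
tcp_rot: [180.0, 0.1, 163.5]
ft_force: [1.5, 1.7, 1.2]
finger_gap: 20.6
```

```bash
python3 -m crank '{"slide":[[0.0003,-0.0062,0],[0.0003,-0.0062,0],[0.0003,-0.0062,0],[0.0003,-0.0062,0]],"twist":[0.14,0.12,0.1,0.1]}'
cat > q.py <<'E'
from bench import status
from h import *
s=status.sense();p=np.array(s["tool_pos"]);d=p[:2]-[578,-67];R=Ro.from_euler("xyz",s["tcp_rot"],degrees=True).as_matrix()
a=-np.degrees(np.arctan2(d[1],d[0]))-11.9
print("r %.1f tool-cam %.3f rad yawcam %.3f F tool"%(np.hypot(*d),np.radians(a),np.radians(168.1-s["tcp_rot"][2])),(R.T@s["ft_force"]).round(1),"t",s["time"],"gap",s["finger_gap"])
E
python3 q.py
```

```text
time: 11.05
tool_pos: [621.5, -109.9, 73.8]
tcp_rot: [180.0, -0.1, 136.9]
ft_force: [-0.2, 6.0, 0.8]
finger_gap: 20.6
r 61.1 tool-cam 0.571 rad yawcam 0.544 F tool [ 4.3  4.2 -0.8] t 11.05 gap 20.63061868683702
```

Run:
```python
from bench import status, viewer
from h import *
s=status.sense();v=viewer.snapshot("wrist");pickle.dump((s,v),open("w8.pkl","wb"))
cv2.imwrite("pics/w8.png",v["img"][:,:,::-1])
```

```text
(no output)
```

View pics/w8.png

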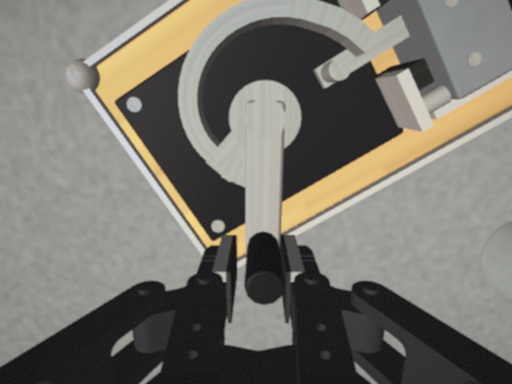

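The hook tip at (375,45) is just passing outside the pin at (325,72), so the pin is inside the mouth. I'll keep turning.

```bash
python3 -m crank '{"slide":[[0.0003,-0.0062,0],[0.0003,-0.0062,0],[0.0003,-0.0062,0],[0.0003,-0.0062,0]],"twist":[0.1,0.1,0.1,0.1]}';python3 q.py
```

```text
time: 11.5
tool_pos: [601.7, -124.4, 73.7]
tcp_rot: [-180.0, -0.1, 114.1]
ft_force: [1.9, 5.1, -0.0]
finger_gap: 20.3
r 62.1 tool-cam 0.971 rad yawcam 0.942 F tool [3.9 3.8 0. ] t 11.5 gap 20.296425817046675
```

```bash
python3 -m crank '{"slide":[[0.0003,-0.0062,0],[0.0003,-0.0062,0],[0.0003,-0.0062,0],[0,0,0]],"twist":[0.1,0.1,0.1,0]}';python3 q.py
```

```text
time: 11.9
tool_pos: [583.5, -130.1, 73.8]
tcp_rot: [-180.0, 0.0, 97.0]
ft_force: [-0.6, 0.4, -0.3]
finger_gap: 20.3
r 63.4 tool-cam 1.276 rad yawcam 1.240 F tool [ 0.4 -0.5  0.3] t 11.9 gap 20.34884846765369
```

```bash
python3 -m crank '{"slide":[[0.001,-0.0062,0],[0.0008,-0.0062,0],[0.0002,-0.0031,0]],"twist":[0.1,0.1,0.05]}';python3 q.py
```

```text
time: 12.2
tool_pos: [569.4, -129.5, 74.1]
tcp_rot: [179.9, 0.1, 82.7]
ft_force: [8.3, -2.4, -6.1]
finger_gap: 20.6
r 63.0 tool-cam 1.500 rad yawcam 1.490 F tool [-1.4  8.5  6.1] t 12.2 gap 20.610498573350082
```

```bash
python3 -m crank '{"slide":[[0.0001,-0.0031,0],[0.0001,-0.0031,0],[0.0001,-0.0031,0]],"twist":[0.05,0.05,0.05]}';python3 q.py
```

```text
time: 12.5
tool_pos: [561.2, -127.6, 74.1]
tcp_rot: [179.8, 0.0, 74.3]
ft_force: [12.1, -2.1, -8.0]
finger_gap: 20.7
r 62.9 tool-cam 1.634 rad yawcam 1.638 F tool [ 1.2 12.2  8. ] t 12.5 gap 20.70684422346299
```

```bash
python3 - <<'E'
from bench import status, viewer
from h import *
s=status.sense();print(s["ft_force"],s["wrist_torque"]);v=viewer.snapshot("wrist");pickle.dump((s,v),open("w9.pkl","wb"))
cv2.imwrite("pics/w9.png",cv2.resize(v["img"][:,:,::-1],None,fx=1.5,fy=1.5))
v=viewer.snapshot("side");cv2.imwrite("pics/s2.png",cv2.resize(v["img"][120:280,190:330,::-1],None,fx=3.7,fy=3.7))
E
python3 q.py
```

```text
[12.14988842 -2.13241671 -8.00114897] [-0.32834568 -1.78859438  0.00587777]
r 63.0 tool-cam 1.643 rad yawcam 1.638 F tool [-0.3  8.1  6.3] t 12.6 gap 20.568473040005657
```

View pics/w9.png

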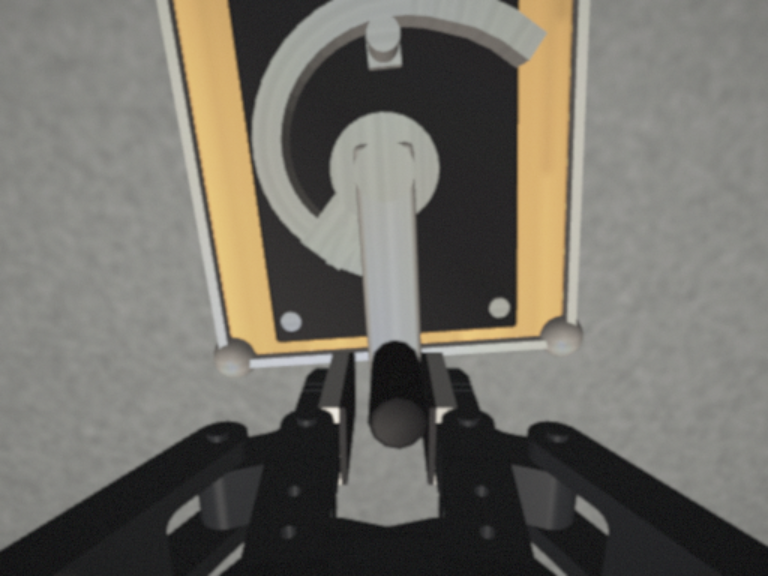

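View pics/s2.png

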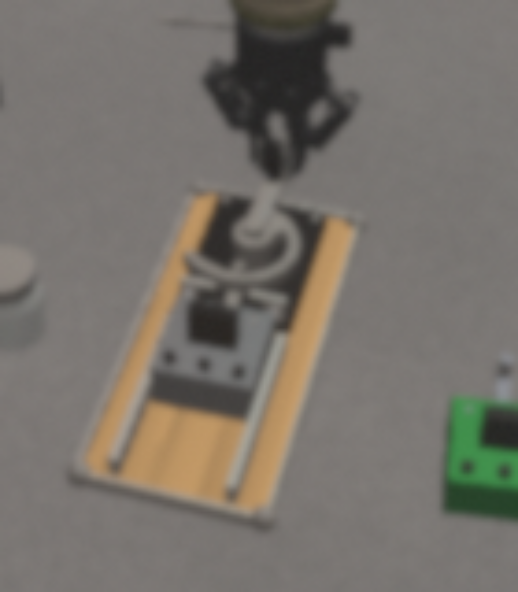

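```bash
python3 - <<'E'
from h import *
C=wc("w9.pkl");w=lambda x,y:(np.array([x,y])+.5)/1.5-.5
for n,p,z in [("pin",w(383,27),58),("hub",w(385,165),66),("post",w(398,424),106),("screwL",w(291,322),31),("screwR",w(499,308),31),("foot",w(395,352),66)]:
    X=onz(C,p,z);print(n,X.round(1),bay(X).round(1))
E
python3 -m crank '{"slide":[[0.0000,-0.0012,0]],"twist":[0.02]}' >/dev/null;python3 q.py
python3 -m crank '{"slide":[[0.0000,-0.0012,0]],"twist":[0.02]}' >/dev/null;python3 q.py
```

```text
pin [588.6 -27.   58. ] [ 2.  41.8]
hub [578.7 -64.4  66. ] [0.  3.2]
post [ 564.8 -125.6  106. ] [ -0.9 -59.6]
screwL [ 525.3 -114.2   31. ] [-41.9 -56.6]
screwR [ 607.2 -131.2   31. ] [ 41.7 -56.3]
foot [ 565.5 -123.3   66. ] [ -0.8 -57.2]
r 63.0 tool-cam 1.658 rad yawcam 1.656 F tool [ 1.1 10.3  6.3] t 12.7 gap 20.78298744864669
r 62.9 tool-cam 1.675 rad yawcam 1.676 F tool [ 1.6 11.   6.5] t 12.8 gap 20.542910030001405
```

```bash
python3 -m crank '{"slide":[[0,0.003,0],[0,0,0],[0,0,0]],"twist":[0,0,0]}' >/dev/null;python3 q.py
python3 -m crank '{"slide":[[0,-0.001,0],[0,-0.001,0]],"twist":[0,0]}' >/dev/null;python3 q.py
python3 -m crank '{"slide":[[0,-0.001,0]],"twist":[0]}' >/dev/null;python3 q.py
```

```text
r 62.8 tool-cam 1.657 rad yawcam 1.678 F tool [ 0.3 -0.   0.8] t 13.1 gap 20.674925914465945
r 62.8 tool-cam 1.677 rad yawcam 1.680 F tool [0.5 7.5 5.7] t 13.3 gap 20.40419563397572
r 62.8 tool-cam 1.685 rad yawcam 1.680 F tool [-1.   9.7  6.1] t 13.4 gap 20.491803772893892
```

Run:
```python
from bench import status, viewer
from h import *
v=viewer.snapshot("top");pickle.dump(v,open("t2.pkl","wb"));cv2.imwrite("pics/t2.png",cv2.resize(v["img"][150:250,200:330,::-1],None,fx=6,fy=6,interpolation=cv2.INTER_CUBIC))
v=viewer.snapshot("side");pickle.dump(v,open("s3.pkl","wb"));cv2.imwrite("pics/s3.png",cv2.resize(v["img"][160:265,205:295,::-1],None,fx=5.5,fy=5.5,interpolation=cv2.INTER_CUBIC))
```

```text
(no output)
```

View pics/t2.png

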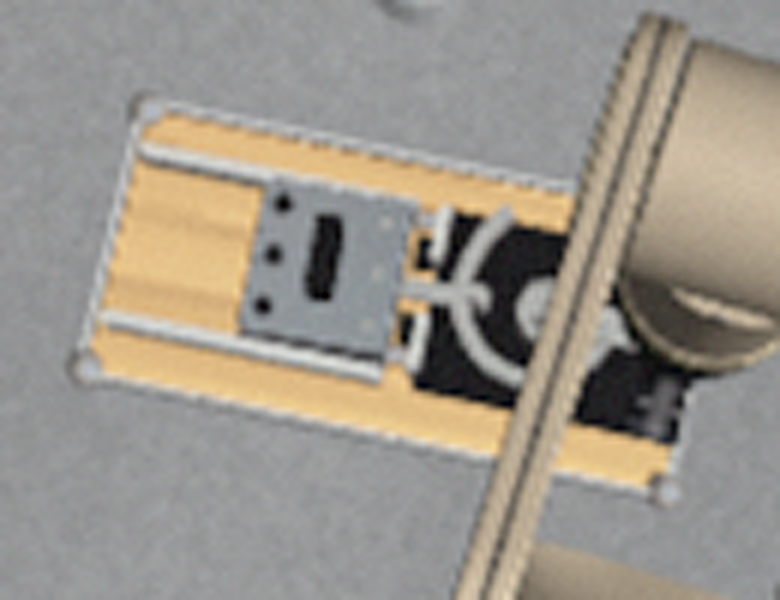

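View pics/s3.png

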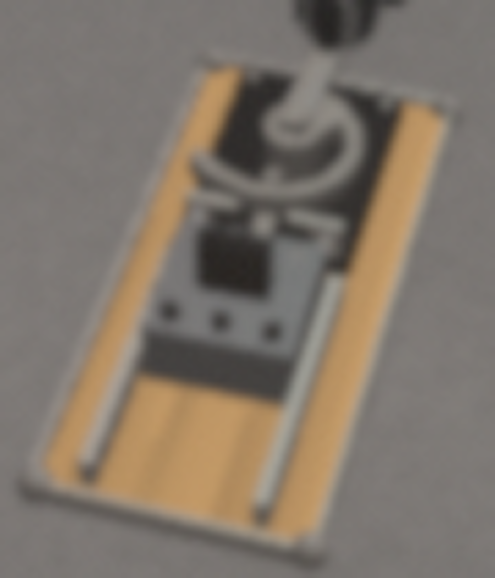

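Run:
```python
from h import *
t2=pickle.load(open("t2.pkl","rb"))
def shift(a,b,box,z,c):
    x0,y0,x1,y1=box
    up=8
    A=cv2.resize(a["img"],None,fx=up,fy=up,interpolation=cv2.INTER_CUBIC);B=cv2.resize(b["img"],None,fx=up,fy=up,interpolation=cv2.INTER_CUBIC)
    t=A[y0*up:y1*up,x0*up:x1*up];m=cv2.matchTemplate(B[150*up:250*up,200*up:330*up],t,cv2.TM_CCOEFF_NORMED)
    _,v,_,l=cv2.minMaxLoc(m);d=np.array([l[0]/up+200-x0,l[1]/up+150-y0])
    p=np.array([(x0+x1)/2,(y0+y1)/2]);print(d,v,(bay(onz(c,p,z)),bay(onz(c,p+d,z)),bay(onz(c,p+d,z))-bay(onz(c,p,z))))
shift(T,t2,(227,178,250,203),58,T)
shift(T,t2,(235,181,244,198),85,T)
# edges: plungers-front
for n,p,z in [("frA",(418,205),58),("frB",(388,360),58),("pinTop",(480,295),58)]:
    X=onz(T,(200+(p[0]+.5)/6-.5,150+(p[1]+.5)/6-.5),z);print(n,bay(X).round(1))
s3=pickle.load(open("s3.pkl","rb"))
def sh2(box,z):
    x0,y0,x1,y1=box;up=8
    A=cv2.resize(S["img"],None,fx=up,fy=up,interpolation=cv2.INTER_CUBIC);B=cv2.resize(s3["img"],None,fx=up,fy=up,interpolation=cv2.INTER_CUBIC)
    t=A[y0*up:y1*up,x0*up:x1*up];m=cv2.matchTemplate(B[160*up:265*up,205*up:295*up],t,cv2.TM_CCOEFF_NORMED)
    _,v,_,l=cv2.minMaxLoc(m);d=np.array([l[0]/up+205-x0,l[1]/up+160-y0]);p=np.array([(x0+x1)/2,(y0+y1)/2])
    print("side",d,v,bay(onz(S,p+d,z))-bay(onz(S,p,z)))
sh2((226,212,260,247),58);sh2((234,211,252,232),80)
```

```text
[14.875  3.25 ] 0.9730513095855713 (array([ -1.42755584, 175.08782145]), array([ -1.77263954, 126.56467385]), array([ -0.3450837, -48.5231476]))
[15.     3.125] 0.9812453985214233 (array([ -2.61002734, 169.56044773]), array([ -2.48826357, 121.74984636]), array([  0.12176377, -47.81060137]))
frA [40.5 84.2]
frB [-44.1  82.1]
pinTop [-0.1 42.1]
side [  4.875 -13.   ] 0.8969758749008179 [-3.24572560e-02 -4.86041406e+01]
side [  4.875 -12.875] 0.808783233165741 [  0.0645111  -48.56882035]
```

```bash
cat > disp.py <<'E'
from bench import viewer
from h import *
def sh(ref,cur,box,z,win):
    x0,y0,x1,y1=box;up=8;a,b,c,d_=win
    f=lambda i:cv2.resize(i,None,fx=up,fy=up,interpolation=cv2.INTER_CUBIC)
    m=cv2.matchTemplate(f(cur["img"][b:d_,a:c]),f(ref["img"][y0:y1,x0:x1]),cv2.TM_CCOEFF_NORMED)
    _,v,_,l=cv2.minMaxLoc(m);y,x=l[1],l[0]
    q=lambda m1,m0,p1:0.5*(m1-p1)/(m1-2*m0+p1)
    try: dx=q(m[y,x-1],m[y,x],m[y,x+1]);dy=q(m[y-1,x],m[y,x],m[y+1,x])
    except Exception: dx=dy=0
    d=np.array([(x+dx)/up+a-x0,(y+dy)/up+b-y0]);p=np.array([(x0+x1)/2,(y0+y1)/2]);return (bay(onz(ref,p+d,z))-bay(onz(ref,p,z)))[1],v
t2=pickle.load(open("t2.pkl","rb"));s3=pickle.load(open("s3.pkl","rb"))
t=viewer.snapshot("top");s=viewer.snapshot("side")
print("rel to t2: top",np.round(sh(t2,t,(240,178,270,210),58,(225,165,285,225)),2),"side",np.round(sh(s3,s,(228,202,266,234),58,(215,190,280,245)),2))
E
python3 -m crank '{"slide":[[0,-0.0012,0],[0,-0.0019,0]],"twist":[0.02,0.03]}' >/dev/null;python3 q.py
python3 -m crank '{"slide":[[0,-0.0019,0]],"twist":[0.03]}' >/dev/null;python3 q.py;python3 disp.py
```

```text
r 62.7 tool-cam 1.728 rad yawcam 1.731 F tool [ 1.1 11.3  8.9] t 13.7 gap 20.35326174823702
r 62.8 tool-cam 1.757 rad yawcam 1.761 F tool [ 1.8 11.8  9.5] t 13.8 gap 20.820640195739546
rel to t2: top [-0.24  0.99] side [-0.48  1.  ]
```

```bash
python3 -m crank '{"slide":[[0,-0.0019,0],[0,-0.0019,0]],"twist":[0.03,0.03]}' >/dev/null;python3 q.py;python3 disp.py
python3 -m crank '{"slide":[[0,-0.0019,0],[0,-0.0019,0]],"twist":[0.03,0.03]}' >/dev/null;python3 q.py;python3 disp.py
```

```text
r 62.8 tool-cam 1.817 rad yawcam 1.821 F tool [ 0.9 10.4  8.5] t 14.1 gap 20.349663944519147
rel to t2: top [-0.43  0.99] side [-0.96  1.  ]
r 62.9 tool-cam 1.877 rad yawcam 1.881 F tool [ 3.  11.9 10. ] t 14.4 gap 20.506748551145634
rel to t2: top [-0.75  0.98] side [-1.3  1. ]
```

```bash
python3 -m crank '{"slide":[[0.0003,-0.0019,0],[0.0002,-0.0019,0]],"twist":[0.03,0.03]}' >/dev/null;python3 q.py;python3 disp.py
python3 -m crank '{"slide":[[0.0001,-0.0019,0],[0.0001,-0.0019,0]],"twist":[0.03,0.03]}' >/dev/null;python3 q.py;python3 disp.py
```

```text
r 62.8 tool-cam 1.933 rad yawcam 1.941 F tool [ 0.2 11.6  8.2] t 14.7 gap 20.67981824263368
rel to t2: top [-1.08  0.96] side [-1.75  1.  ]
r 63.0 tool-cam 1.996 rad yawcam 2.001 F tool [ 0.8 11.7  7. ] t 15.0 gap 20.6538379824673
rel to t2: top [-1.42  0.95] side [-2.16  1.  ]
```

Run:
```python
from bench import status, viewer
from h import *
s=status.sense();print(s["ft_force"],s["wrist_torque"]);v=viewer.snapshot("wrist");pickle.dump((s,v),open("w10.pkl","wb"))
cv2.imwrite("pics/w10.png",cv2.resize(v["img"][:,:,::-1],None,fx=1.5,fy=1.5))
```

```text
[ 7.75329044 -6.06223479 -6.85832178] [-0.81851864 -1.04627295 -0.03144231]
```

View pics/w10.png

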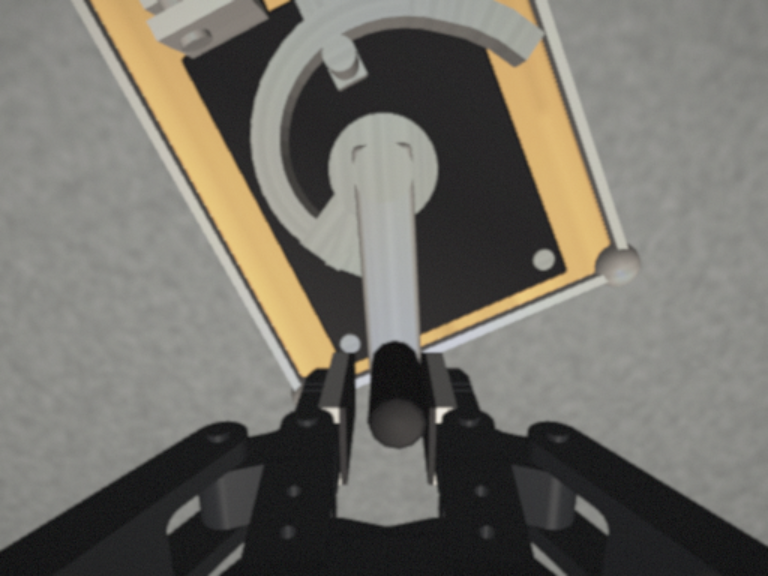

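```bash
for k in 1; do python3 -m crank '{"slide":[[0.0001,-0.0025,0],[0.0001,-0.0025,0]],"twist":[0.04,0.04]}' >/dev/null;python3 q.py;python3 disp.py; done
python3 -m crank '{"slide":[[0.0001,-0.0025,0],[0.0001,-0.0025,0]],"twist":[0.04,0.04]}' >/dev/null;python3 q.py;python3 disp.py
```

```text
r 63.0 tool-cam 2.074 rad yawcam 2.082 F tool [-0.2 11.5  7.2] t 15.35 gap 20.37929220894099
rel to t2: top [-1.84  0.95] side [-2.71  1.  ]
r 63.1 tool-cam 2.154 rad yawcam 2.162 F tool [ 0.  11.8  7.2] t 15.65 gap 20.59591723476556
rel to t2: top [-2.21  0.94] side [-3.19  1.  ]
```

```bash
python3 -m crank '{"slide":[[0.0002,-0.0025,0],[0.0002,-0.0025,0]],"twist":[0.04,0.04]}' >/dev/null;python3 q.py;python3 disp.py
```

```text
r 63.0 tool-cam 2.225 rad yawcam 2.242 F tool [-0.8 15.6  9.2] t 15.95 gap 20.812845455190057
rel to t2: top [-2.53  0.93] side [-3.61  1.  ]
```

```bash
python3 -m crank '{"slide":[[0.0002,-0.0025,0]],"twist":[0.04]}' >/dev/null;python3 q.py;python3 disp.py
```

```text
r 63.0 tool-cam 2.259 rad yawcam 2.281 F tool [-0.8 17.   9.6] t 16.15 gap 20.515684413980075
rel to t2: top [-2.6   0.93] side [-3.84  1.  ]
```

```bash
python3 -m crank '{"slide":[[0.0002,-0.0025,0]],"twist":[0.04]}' >/dev/null;python3 q.py;python3 disp.py
```

```text
r 63.0 tool-cam 2.294 rad yawcam 2.321 F tool [-1.1 19.3  9.7] t 16.35 gap 20.643678064718156
rel to t2: top [-2.86  0.92] side [-4.04  1.  ]
```

Force was flat at about 11.7 N until 2.15 rad, then climbed steeply. The pads were met there, and the module has moved 0.85 mm since. I'll take one small step more and then release.

```bash
python3 -m crank '{"slide":[[0.0001,-0.0019,0]],"twist":[0.03]}' >/dev/null;python3 q.py;python3 disp.py
```

```text
r 63.0 tool-cam 2.322 rad yawcam 2.351 F tool [-0.4 18.6 11.2] t 16.55 gap 20.567677736964406
rel to t2: top [-2.99  0.92] side [-4.18  0.99]
```

Now I'll back off tangentially, open the fingers and lift clear.

```bash
python3 -m crank '{"slide":[[0,0.002,0],[0,0.0015,0],[0,0,0],[0,0,0]],"twist":[0,0,0,0]}' 0.7;python3 q.py;python3 disp.py
```

```text
time: 17.05
tool_pos: [527.0, -102.8, 74.1]
tcp_rot: [-180.0, 0.0, 33.5]
ft_force: [0.4, 0.3, -0.3]
finger_gap: 25.6
r 62.3 tool-cam 2.322 rad yawcam 2.350 F tool [ 0.5 -0.   0.3] t 17.05 gap 25.58689994986901
rel to t2: top [-3.14  0.91] side [-4.23  0.99]
```

```bash
python3 -m crank '{"slide":[[0,0,-0.01],[0,0,-0.02],[0,0,-0.03],[0,0,-0.04],[0,0,-0.03],[0,0,0],[0,0,0]],"twist":[0,0,0,0,0,0,0]}';python3 disp.py
python3 - <<'E'
from bench import status, viewer
from h import *
s=status.sense();print(s["ft_force"]);v=viewer.snapshot("wrist");pickle.dump((s,v),open("w11.pkl","wb"))
cv2.imwrite("pics/w11.png",cv2.resize(v["img"][:,:,::-1],None,fx=1.5,fy=1.5))
E
```

```text
time: 17.85
tool_pos: [527.8, -103.2, 205.7]
tcp_rot: [179.9, -0.1, 33.5]
ft_force: [-0.3, -0.9, -0.6]
finger_gap: 25.1
rel to t2: top [-3.18  0.91] side [-4.23  0.99]
[-0.42910969 -0.03611557  0.39512977]
```

View pics/w11.png

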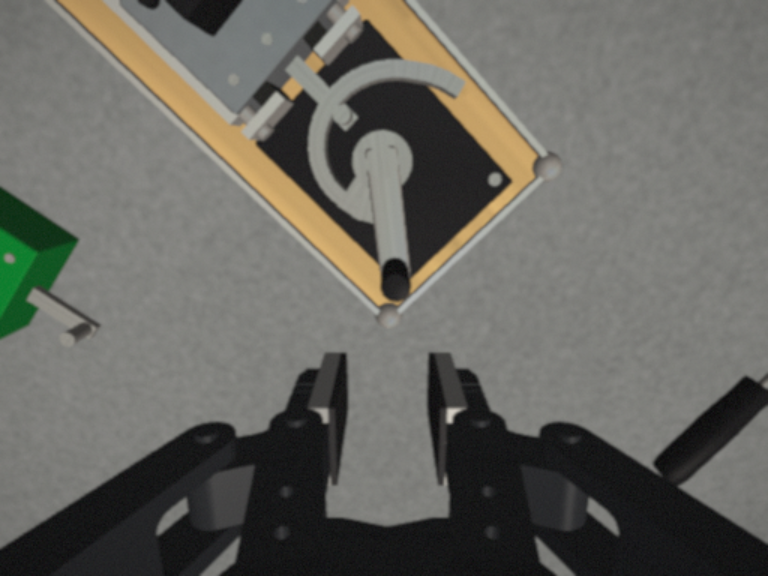

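The wrist view shows the pin at (347,115) inside the hook, the module against the posts, and the fingers clear of the crank post at (395,280). Image matching puts the module where it was before I let go, so I'm handing in.

Run:
```python
from bench import hand_in
print(hand_in())
```

```text
the job is handed in; nothing more can be done
None
```

I pushed the module in until the sprung plungers pushed back, swung the crank to about 2.3 rad, let go, lifted clear and handed in at about 18 s. No verdict was reported.

**Clamping:**
- Force at the post stayed flat at about 11.7 N up to 2.15 rad, then rose to about 19 N over the next 0.17 rad. I took the start of that rise as the point where the pads were met.
- The side camera put the module about 1.0 mm further in after that point. Together with the 6 N from the plungers, I estimate a clamp of about 20 N, inside the 12 to 42 N window.

**After letting go:**
- Image matching showed the module had not moved (side camera −4.23 mm before and after lifting, top camera −3.14 and then −3.18 mm).
- The last wrist view showed the pin in the hook, with the robot touching nothing and the force reading near zero.

**Checks that disagreed:**
- The post forces read about 1.6 times the stated figures: about 11.7 N against the plungers where 4 to 7 N was given, and 19 N at the end where 17 N is called too much. A vertical friction force of 6 to 11 N was also present.
- Because of that mismatch, I stopped on where the force began to rise and how far the module moved, not on the absolute force.
- The top camera read about 1 mm less module travel than the side camera, and the pin position was only good to about 2 to 3 mm.
- The bystanders were not measured again at the end. No contact with them was planned or felt.

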